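# Sort the stripped-down parts at the test desk

## Task

Sort the five parts taken out of the tested floor cleaner into the grey trays: stand the two motors upright, shaft up, in the two-bay tray, one motor in each bay, lay the two dust-sensor modules flat and top up on the floor of the square tray, not one on the other, and lay the drive wheel flat on the floor of the round dish. Do not shift the black hand-held meter that lies between the trays.

Things in the scene. Friction and masses are not known exactly. Their poses are not given: they have to be found in the camera images.
- motor0_center (a point): The first small electric fan motor: bright steel can 36 mm in diameter and 44 mm tall with a black band at its foot, standing upright at the start with a 7 mm thick, 10 mm long shaft sticking up from its top (54 mm in all). About 0.13 kg. This point is the centre of the can, 22 mm above its underside; z is along the shaft, up. Grasp the can across its diameter.
- motor1_center (a point): The second, identical small electric fan motor: bright steel can 36 mm in diameter and 44 mm tall with a black band at its foot, standing upright at the start with a 7 mm thick, 10 mm long shaft sticking up from its top (54 mm in all). About 0.13 kg. This point is the centre of the can, 22 mm above its underside; z is along the shaft, up. Grasp the can across its diameter.
- sensor0_center (a point): The first flat dust-sensor module: grey plastic box 46 mm long (its x), 36 mm wide (its y) and 18 mm high (its z, up) with a metal top that has a round black inlet. Lies flat at the start. About 45 g. This point is its centre, 9 mm above its underside. Grasp it across the 36 mm width.
- sensor1_center (a point): The second, identical flat dust-sensor module: grey plastic box 46 mm long (its x), 36 mm wide (its y) and 18 mm high (its z, up) with a metal top that has a round black inlet. Lies flat at the start. About 45 g. This point is its centre, 9 mm above its underside. Grasp it across the 36 mm width.
- wheel_center (a point): The floor cleaner's drive wheel: black rubber tyre 52 mm in diameter and 24 mm thick with a grey hub with five pale spokes on its upper face, lying flat at the start with its axle (z) upright. About 60 g. This point is its centre, 12 mm above its underside. Grasp it across its diameter.
- bay_tray: Oblong grey plastic tray, fixed to the table, 144 mm (its x) by 76 mm (its y), 16 mm high, with 4 mm walls, a 4 mm floor and one 4 mm cross wall of the same height in the middle, which makes two bays, each 66 by 68 mm inside, centred 35 mm from the tray's middle along +x and -x. Origin: centre of its underside, on the table; z up.
- square_tray: Square grey plastic tray, undivided, fixed to the table, 138 by 138 mm, 16 mm high, walls and floor 4 mm thick (130 by 130 mm inside). Origin: centre of its underside, on the table; x and y along its sides, z up.
- round_dish: Round grey plastic dish, fixed to the table, 132 mm across the rim and 120 mm at its foot, 16 mm high, walls and floor about 4 mm thick (112 mm clear across at the floor). Origin: centre of its underside, on the table; z up.
- meter_center (a point): A bystander, not to be shifted: black hand-held meter 120 mm long (its x), 42 mm wide (its y), 24 mm thick, with a green display, lying loose on the table between two of the trays. This point is its centre, 12 mm above the table.
Mind the look-alikes: they are no part of the job. Leave any purple look-alike of the part that bears sensor1_center alone.

How it is judged:
At the end, for the whole second after the job is handed in: One motor upright (0.1 rad), shaft up, inside each bay of the oblong tray, both sensor modules flat, top up (0.12 rad), inside the square tray and the wheel flat (0.12 rad) in the round dish, within 36 mm of its centre; each on the tray floor (5 mm), released, at rest (20 mm/s) (((x of motor0_center in the frame of bay_tray between 0.017 and 0.053 m and y of motor0_center in the frame of bay_tray between -0.019 and 0.019 m and z of motor0_center in the frame of bay_tray between 0.021 and 0.031 m and angle between each of motor0_center, motor1_center's own z axis and vertical below 0.1 rad and x of motor1_center in the frame of bay_tray between -0.053 and -0.017 m and y of motor1_center in the frame of bay_tray between -0.019 and 0.019 m and z of motor1_center in the frame of bay_tray between 0.021 and 0.031 m) or (x of motor0_center in the frame of bay_tray between -0.053 and -0.017 m and y of motor0_center in the frame of bay_tray between -0.019 and 0.019 m and z of motor0_center in the frame of bay_tray between 0.021 and 0.031 m and angle between each of motor0_center, motor1_center's own z axis and vertical below 0.1 rad and x of motor1_center in the frame of bay_tray between 0.017 and 0.053 m and y of motor1_center in the frame of bay_tray between -0.019 and 0.019 m and z of motor1_center in the frame of bay_tray between 0.021 and 0.031 m)) and x of sensor0_center in the frame of square_tray between -0.052 and 0.052 m and y of sensor0_center in the frame of square_tray between -0.052 and 0.052 m and z of sensor0_center in the frame of square_tray between 0.008 and 0.018 m and angle between each of sensor0_center, sensor1_center's own z axis and vertical below 0.12 rad and x of sensor1_center in the frame of square_tray between -0.052 and 0.052 m and y of sensor1_center in the frame of square_tray between -0.052 and 0.052 m and z of sensor1_center in the frame of square_tray between 0.008 and 0.018 m and horizontal distance between wheel_center and round_dish below 0.036 m and z of wheel_center in the frame of round_dish between 0.011 and 0.021 m and angle between the z axis of wheel_center and the z axis of round_dish, either way round below 0.12 rad and linear speed of each of motor0, motor1, sensor0, sensor1, wheel below 0.02 m/s); the robot touches nothing.
It fails at once if the hand-held meter is shifted by more than 15 mm (distance of meter_center from where it was at the start of the episode above 0.015 m).
It also fails if it takes over 128 s, if anything falls off the work surface, if the arm or the gripper's body presses on something with over 40 N, if the wrist force passes 120 N, or if a joint passes its speed limit or range.

## Robot

A 6-joint arm with a two-finger parallel gripper is mounted at the origin on the work surface. World frame = base frame: x ahead of the robot, y to its left, z up, the work surface at z = 0. Lengths are in m, angles in rad, forces in N, time in s.
With the tool pointing down it reaches from about 0.35 to 0.775 m from the base axis. Payload 5.5 kg.
Tool frame: the origin (TCP) lies between the finger pads; the fingertips stand 11 mm ahead of it and the grasp point (between the pads) lies 8 mm behind it (tips_ahead is the distance from the TCP to the fingertips, in m); z points along the fingers, y is the line along which they close (so a half turn about z gives the same grasp; the last joint's range is limited). The gripper opens to 85 mm and grips with 20 to 120 N. Pads are 22 mm wide; open, the fingers measure 114 mm over their backs; the gripper's body (76 mm by 85 mm) begins 54 mm behind the grasp point. The pads swing forward as they close: fully open they stand 13 mm farther back than shut.
Start: joints at [-1.353, 0.313, 0.046, 1.304, 0, 1.431], TCP at [0.201, -0.539, 0.242] pointing down, gripper open.
Joint ranges: [-2.76, 2.76], [-0.86, 1.69], [-1.03, 1.26], [-2.2, 2.34], [-1.47, 1.5], [-3.14, 3.14]. Speed limits (rad/s): [2.57, 2.57, 3.14, 3.14, 3.14, 3.14].

## Interface

Orientations are given as a unit quaternion [w, x, y, z].
In Python, from workcell import * gives the robot as it stands. The module is installed in compiled form; this text tells all that it offers.
- The arm moves only by the tool jog_arm, never from a script. Its argument "moves" is a list of rows, each an object with "fingers": the closure, from 0 (fully open) to 1 (shut); "slide": the shift along the tool's x, y, z in mm, a list of three; "angular": the turn, a rotation vector about the tool's x, y, z in degrees, a list of three. A call has 1 to 10 rows; each row is the pose to reach, as a shift and turn from the pose commanded when the call began, along the tool's axes at that moment; what a row does not reach only later rows make up. A row lasts 1/12 s, in which the tool goes at most 41.7 mm and 7.16 degrees, less where a joint would pass 70% of its speed; a pose out of reach is approached as far as the arm can. A call with a gripper value outside its range is refused whole. The fingers move at their own pace and stop on an object; "squeeze" is the grip in N (left out, the last holds). Time passes only in rows, so rows that repeat a pose let the fingers close. It gives the time, the measured TCP pose, the force, the opening and the grip force at its end, in the units of the state.
- get_state(): the state, without advancing time (a new reading comes with each control period).
- read_camera(name): name is "scene" or "top" or "wrist"; returns a dict with "color" (420x560x3 uint8, red, green, blue), "fovy" (degrees; the focal length in pixels is half the picture's height over the tangent of half this angle, whatever the lens; pixels are square), "cx", "cy" (the principal point, pixels), "world_from_camera" (4x4, takes a point from camera to world coordinates); the wrist camera has in their place "tool_from_camera" (4x4, takes a point from camera to tool coordinates, whose origin is the TCP and whose axes are the flange's). Camera axes: x right, y down, z forward; pixel columns grow to the right and rows downward; lengths in m; the calibration is good to about 2 mm. A picture is of the moment at which its call begins: read the wrist's pose just before it. There is no depth.
- hand_in(): hands the job in; it is judged then, once.
Trained networks look in a picture, given as the dict that the camera call returned (one of the last four; its "shot" number tells which), for a name from the list of things; names that differ only in an ending like _2 or _b are one class to them, and where a whole thing is asked for, a point or a joint stands for the part that bears it (a point fixed in the world has none). Each returns a list of dicts, best first, with "p" (0 to 1); they miss things now and then, are a little off and sometimes report something else, mostly with a low value. They report only what shows in the picture. A call takes as long as a camera call. They do not tell look-alikes from the thing itself.
- look_for(target, picture): "point" ([column, row] in pixels, amid what is visible of it).
- tip_of(target, picture): "point" ([column, row] in pixels: a listed point, or the origin of a listed thing).
The state is a dict: "clock": time; "joint_pos": joint angles; "qvel": joint speeds; "tau": joint torques, N m; "tcp_pos": TCP position; "orientation": TCP orientation; "wrist_force": force on the tool from outside, world axes, zero at the start; "ft_torque": the same for the moment, N m; "finger_gap": finger opening in m; "grip_force": force on a finger pad.
Only numpy, scipy, OpenCV 4.12 (cv2) and the standard library are available. Lean on these libraries where they do the work, as an engineer would, in place of code of your own. Each camera call takes 0.05 s, during which the arm holds its last target. There are 200 camera calls.

## Working session

There is one attempt and no reset: what is moved stays moved. The work goes in short steps, Python scripts to look and compute and a tool call to move; the robot and the scene stay as the last step left them, time stands still between calls to the robot, and variables do not carry over. Pictures are saved under pics/ and viewed, at most 14 in all, crops included, and the job is handed in when it is done.

Besides the shell and the picture viewer there is one more tool, called after ">>>" by a JSON object that holds its "fn" and its "kwargs", one argument or row to a line. jog_arm: Moves the arm, as the interface text tells. Its arguments: {"type":"object","properties":{"moves":{"type":"array","items":{"type":"object","properties":{"fingers":{"type":"number"},"slide":{"type":"array","items":{"type":"number"}},"angular":{"type":"array","items":{"type":"number"}}}}},"squeeze":{"type":"number"}},"required":["moves"]}

```bash
mkdir -p pics; cat > h.py <<'E'
from workcell import *
import numpy as np, cv2
from scipy.spatial.transform import Rotation as R
def save(p,n): cv2.imwrite(f'pics/{n}.png',p['color'][:,:,::-1])
def cam(p,st=None):
    if 'world_from_camera' in p: return np.array(p['world_from_camera'])
    T=np.eye(4);q=st['orientation'];T[:3,:3]=R.from_quat([q[1],q[2],q[3],q[0]]).as_matrix();T[:3,3]=st['tcp_pos']
    return T@np.array(p['tool_from_camera'])
def f(p): return p['color'].shape[0]/2/np.tan(np.radians(p['fovy'])/2)
def world(p,uv,z,st=None):
    T=cam(p,st);d=T[:3,:3]@np.array([(uv[0]-p['cx'])/f(p),(uv[1]-p['cy'])/f(p),1]);o=T[:3,3]
    return o+d*(z-o[2])/d[2]
def pix(p,X,st=None):
    T=np.linalg.inv(cam(p,st));c=T[:3,:3]@np.array(X)+T[:3,3]
    return [p['cx']+f(p)*c[0]/c[2],p['cy']+f(p)*c[1]/c[2]]
Z=dict(motor0_center=.022,sensor0_center=.009,wheel_center=.012,bay_tray=0,square_tray=0,round_dish=0,meter_center=.012)
E
python3 - <<'E'
from h import *
print(get_state())
for n in ('top','scene'):
    p=read_camera(n);save(p,n);print(n,p['fovy'],p['cx'],p['cy'],cam(p).round(3).tolist())
    for k,z in Z.items():
        for r in tip_of(k,p): print(k,round(r['p'],2),np.round(r['point'],1),world(p,r['point'],z).round(3))
E
```

```text
{'clock': 0.0, 'joint_pos': array([-1.35260037e+00,  3.14003992e-01,  4.49792861e-02,  1.30359401e+00,
       -2.37328242e-05,  1.43121632e+00]), 'qvel': array([ 0.00035666, -0.00025307, -0.00098413, -0.00018107,  0.00185382,
       -0.00011906]), 'tau': array([-4.09702898e-04, -4.80630577e+01,  2.98532867e+01,  1.94398232e-02,
       -1.63100608e-04,  4.94514680e-06]), 'tcp_pos': array([ 0.20124862, -0.53810914,  0.24140693]), 'orientation': array([-9.10022575e-04,  9.84041758e-01,  1.77935348e-01, -4.76651600e-05]), 'wrist_force': array([1.31886171, 0.97714567, 0.6972945 ]), 'ft_torque': array([-0.03503007,  0.00387729, -0.05470306]), 'grip_force': 0.0, 'finger_gap': 0.0854701448678031}
top 53.08208366005731 284.7593956664285 215.27575023723176 [[-0.011, -0.994, 0.108, 0.356], [-1.0, 0.011, -0.0, 0.04], [-0.001, -0.108, -0.994, 0.95], [0.0, 0.0, 0.0, 1.0]]
motor0_center 0.79 [163.2 240.9] [0.403 0.308 0.022]
sensor0_center 0.67 [367.2 225.4] [ 0.433 -0.145  0.009]
wheel_center 0.91 [427.8 241.3] [ 0.396 -0.278  0.012]
bay_tray 0.94 [304.6 144.4] [ 0.624 -0.008  0.   ]
bay_tray 0.59 [245.1 227.1] [0.433 0.13  0.   ]
square_tray 0.98 [419.8 147.7] [ 0.613 -0.274  0.   ]
round_dish 0.64 [179.9 156.2] [0.599 0.28  0.   ]
meter_center 0.75 [242.9 148.2] [0.613 0.133 0.012]
scene 47.46420764510979 288.0081095163064 210.6253010706761 [[0.095, 0.862, -0.498, 1.007], [0.995, -0.081, 0.05, -0.009], [0.003, -0.501, -0.866, 0.951], [0.0, 0.0, 0.0, 1.0]]
motor0_center 0.55 [395.3 172.4] [0.393 0.306 0.022]
wheel_center 0.73 [146.1 193.6] [ 0.391 -0.278  0.012]
bay_tray 0.94 [270.8 276.7] [ 0.618 -0.006  0.   ]
bay_tray 0.22 [398.1 174.8] [0.386 0.319 0.   ]
square_tray 0.85 [142.3 283.6] [ 0.608 -0.277  0.   ]
square_tray 0.27 [210.  205.1] [ 0.428 -0.132  0.   ]
round_dish 0.92 [399.9 255.7] [0.596 0.278 0.   ]
meter_center 0.72 [332.6 262.2] [0.603 0.128 0.012]
meter_center 0.49 [143.5 283.8] [ 0.614 -0.271  0.012]
```

```bash
python3 - <<'E'
import cv2
a=cv2.imread('pics/top.png');cv2.imwrite('pics/topc.png',cv2.resize(a[90:300,90:490],None,fx=2,fy=2,interpolation=cv2.INTER_CUBIC))
E
```

```text
(no output)
```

View pics/topc.png

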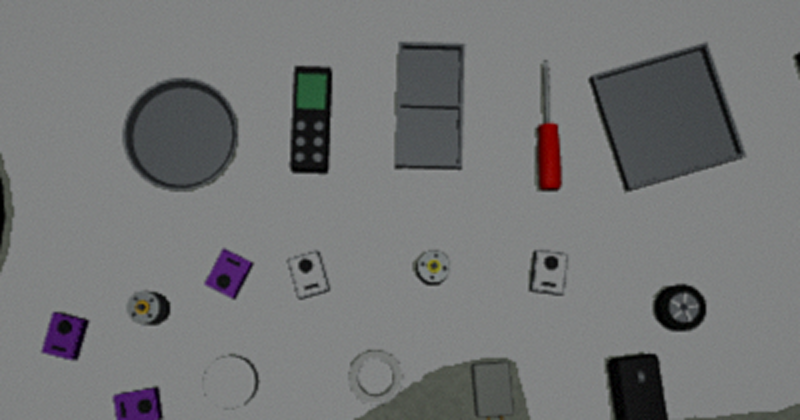

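View pics/scene.png

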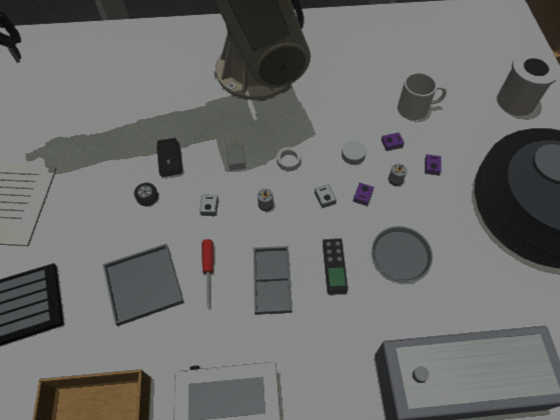

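The top view (crop offset 90,90, scale 2) shows the motors at about (164,244) and (306,223), and the white sensors at (244,227) and (364,226). The wheel is at (430,244), the bay tray at (305,142), the square tray at (423,148) and the dish at (180,157). The purple boxes are look-alikes, which I'll leave alone.

```bash
cat >> h.py <<'E'
def yaw(st):
    q=st['orientation'];m=R.from_quat([q[1],q[2],q[3],q[0]]).as_matrix();return np.degrees(np.arctan2(m[1,0],m[0,0])),m
def go(x,y,z,phi,st=None):
    """slide (mm) and angular (deg) from the present pose to TCP x,y,z, tool-x heading phi"""
    st=st or get_state();h,m=yaw(st)
    s=m.T@(np.array([x,y,z])-st['tcp_pos'])*1000
    a=np.radians(phi);T=np.array([[np.cos(a),np.sin(a),0],[np.sin(a),-np.cos(a),0],[0,0,-1]])
    r=np.degrees(R.from_matrix(m.T@T).as_rotvec())
    print('go',(x,y,z,phi),'slide',s.round(1).tolist(),'ang',r.round(1).tolist(),'rows',round(max(np.linalg.norm(s)/41.7,np.linalg.norm(r)/7.16),1))
E
python3 - <<'E'
from h import *
p=read_camera('top');s=read_camera('scene')
for k,uv in dict(motorL=(164.5,244),motorR=(306.3,223.5),sensL=(244.5,227.5),sensR=(364.5,226),wheel=(430,244)).items():
    print(k,world(p,uv,.02).round(3))
for n,q in(('top',p),('scene',s)):
  for k in Z:
    print(n,k,[(round(r['p'],2),np.round(r['point']).tolist(),world(q,r['point'],Z[k]).round(3)[:2]) for r in look_for(k,q)])
w=read_camera('wrist');print(w['fovy'],w['cx'],w['cy'],np.round(w['tool_from_camera'],3))
go(.39,-.2,.3,180)
E
```

```text
motorL [0.396 0.306 0.02 ]
motorR [ 0.438 -0.008  0.02 ]
sensL [0.431 0.129 0.02 ]
sensR [ 0.431 -0.137  0.02 ]
wheel [ 0.39 -0.28  0.02]
top motor0_center [(0.85, [160.0, 243.0], array([0.399, 0.315]))]
top sensor0_center [(0.89, [367.0, 224.0], array([ 0.436, -0.145]))]
top wheel_center [(0.66, [427.0, 244.0], array([ 0.39 , -0.276]))]
top bay_tray [(0.74, [304.0, 144.0], array([ 0.623, -0.007])), (0.18, [421.0, 149.0], array([ 0.609, -0.277]))]
top square_tray [(0.73, [423.0, 150.0], array([ 0.608, -0.281])), (0.27, [242.0, 150.0], array([0.612, 0.136]))]
top round_dish [(0.76, [175.0, 159.0], array([0.592, 0.291]))]
top meter_center [(0.82, [245.0, 148.0], array([0.612, 0.129]))]
scene motor0_center [(0.76, [398.0, 175.0], array([0.4  , 0.311]))]
scene sensor0_center [(0.67, [209.0, 208.0], array([ 0.441, -0.134])), (0.25, [272.0, 279.0], array([ 0.628, -0.003]))]
scene wheel_center [(0.88, [150.0, 190.0], array([ 0.382, -0.268]))]
scene bay_tray [(0.58, [272.0, 279.0], array([ 0.623, -0.005]))]
scene square_tray [(0.58, [144.0, 284.0], array([ 0.609, -0.274]))]
scene round_dish [(0.87, [402.0, 252.0], array([0.587, 0.285])), (0.25, [400.0, 175.0], array([0.386, 0.322]))]
scene meter_center [(0.66, [337.0, 268.0], array([0.617, 0.136]))]
68.67965952366303 279.03653433241954 207.28064760638523 [[-0.    -0.956 -0.294  0.075]
 [ 1.    -0.    -0.     0.001]
 [ 0.    -0.294  0.956 -0.131]
 [ 0.     0.     0.     1.   ]]
go (0.39, -0.2, 0.3, 180) slide [295.3, -251.1, -57.7] ang [0.0, 0.0, -159.5] rows 22.3
```

```bash
python3 - <<'E'
from h import *
go(.43,-.14,.2,180)
E
```

```text
go (0.43, -0.14, 0.2, 180) slide [353.7, -293.3, 42.3] ang [0.0, 0.0, -159.5] rows 22.3
```

>>> {"fn": "jog_arm", "kwargs": {
  "moves": [
    {"slide": [354,-293,42],"angular": [0,0,-70]},
    {"slide": [354,-293,42],"angular": [0,0,-70]},
    {"slide": [354,-293,42],"angular": [0,0,-70]},
    {"slide": [354,-293,42],"angular": [0,0,-70]},
    {"slide": [354,-293,42],"angular": [0,0,-70]},
    {"slide": [354,-293,42],"angular": [0,0,-70]},
    {"slide": [354,-293,42],"angular": [0,0,-70]},
    {"slide": [354,-293,42],"angular": [0,0,-70]},
    {"slide": [354,-293,42],"angular": [0,0,-70]},
    {"slide": [354,-293,42],"angular": [0,0,-70]}
  ],
  "squeeze": 30
}}

```text
schema error: expected keys fingers, slide, angular
```

>>> {"fn": "jog_arm", "kwargs": {
  "moves": [
    {"angular": [0,0,-70]},
    {"angular": [0,0,-70]},
    {"angular": [0,0,-70]},
    {"angular": [0,0,-70]},
    {"angular": [0,0,-70]},
    {"angular": [0,0,-70]},
    {"angular": [0,0,-70]},
    {"angular": [0,0,-70]},
    {"angular": [0,0,-70]},
    {"angular": [0,0,-70]}
  ]
}}

```text
schema error: expected keys fingers, slide, angular
```

```bash
python3 - <<'E'
from h import *
go(.43,-.14,.2,180);print(get_state())
E
```

```text
go (0.43, -0.14, 0.2, 180) slide [353.7, -293.3, 42.3] ang [0.0, 0.0, -159.5] rows 22.3
{'clock': 1.65, 'joint_pos': array([-1.35261226e+00,  3.13163643e-01,  4.60934184e-02,  1.30361971e+00,
        1.37382992e-05,  1.43124810e+00]), 'qvel': array([ 0.00120241,  0.00096631, -0.00185883,  0.00058293,  0.00042377,
        0.00099778]), 'tau': array([-2.50018447e-04, -4.80454659e+01,  2.98804665e+01,  3.51778162e-04,
       -2.03941008e-04,  4.51558662e-06]), 'tcp_pos': array([ 0.20136565, -0.53861815,  0.24234119]), 'orientation': array([5.28851134e-05, 9.84046052e-01, 1.77913924e-01, 8.95486753e-06]), 'wrist_force': array([-1.26408339, -0.20342508,  0.32444547]), 'ft_torque': array([ 0.01393414, -0.01132146, -0.02197169]), 'grip_force': 0.0, 'finger_gap': 0.08511926918999833}
```

>>> {"fn": "jog_arm", "kwargs": {
  "moves": [
    {"fingers": 0,"slide": [354,-293,42],"angular": [0,0,-70]},
    {"fingers": 0,"slide": [354,-293,42],"angular": [0,0,-70]},
    {"fingers": 0,"slide": [354,-293,42],"angular": [0,0,-70]},
    {"fingers": 0,"slide": [354,-293,42],"angular": [0,0,-70]},
    {"fingers": 0,"slide": [354,-293,42],"angular": [0,0,-70]},
    {"fingers": 0,"slide": [354,-293,42],"angular": [0,0,-70]},
    {"fingers": 0,"slide": [354,-293,42],"angular": [0,0,-70]},
    {"fingers": 0,"slide": [354,-293,42],"angular": [0,0,-70]},
    {"fingers": 0,"slide": [354,-293,42],"angular": [0,0,-70]},
    {"fingers": 0,"slide": [354,-293,42],"angular": [0,0,-70]}
  ],
  "squeeze": 30
}}

```text
clock: 2.48
tcp_pos: [0.4088, -0.1771, 0.2046]
orientation: [0.001, 0.702, 0.712, 0.0]
wrist_force: [1.9, -0.2, 0.3]
finger_gap: 0.0853
grip_force: 0.0
```

>>> {"fn": "jog_arm", "kwargs": {
  "moves": [
    {"fingers": 0,"slide": [0,0,0],"angular": [0,0,-70]},
    {"fingers": 0,"slide": [0,0,0],"angular": [0,0,-70]},
    {"fingers": 0,"slide": [0,0,0],"angular": [0,0,-70]},
    {"fingers": 0,"slide": [0,0,0],"angular": [0,0,-70]},
    {"fingers": 0,"slide": [0,0,0],"angular": [0,0,-70]},
    {"fingers": 0,"slide": [0,0,0],"angular": [0,0,-70]},
    {"fingers": 0,"slide": [0,0,0],"angular": [0,0,-70]},
    {"fingers": 0,"slide": [0,0,0],"angular": [0,0,-70]},
    {"fingers": 0,"slide": [0,0,0],"angular": [0,0,-70]},
    {"fingers": 0,"slide": [0,0,0],"angular": [0,0,-70]}
  ]
}}

```text
clock: 3.32
tcp_pos: [0.4082, -0.1789, 0.2045]
orientation: [0.0, 0.166, 0.986, -0.0]
wrist_force: [0.1, 0.7, -0.6]
finger_gap: 0.0853
grip_force: 0.0
```

```bash
python3 - <<'E'
from h import *
go(.43,-.14,.2,180);print(get_state()['clock'])
E
```

```text
go (0.43, -0.14, 0.2, 180) slide [-7.9, 43.9, 4.5] ang [-0.0, 0.0, -19.2] rows 2.7
3.3167
```

>>> {"fn": "jog_arm", "kwargs": {
  "moves": [
    {"fingers": 0,"slide": [-8,44,4],"angular": [0,0,-19]},
    {"fingers": 0,"slide": [-8,44,4],"angular": [0,0,-19]},
    {"fingers": 0,"slide": [-8,44,4],"angular": [0,0,-19]},
    {"fingers": 0,"slide": [-8,44,4],"angular": [0,0,-19]},
    {"fingers": 0,"slide": [-8,44,4],"angular": [0,0,-19]}
  ]
}}

```text
clock: 3.73
tcp_pos: [0.4304, -0.14, 0.2004]
orientation: [0.0, 0.005, 1.0, -0.0]
wrist_force: [-0.5, -0.1, 0.1]
finger_gap: 0.0853
grip_force: 0.0
```

```bash
cat > look.py <<'E'
import sys
from h import *
st=get_state();p=read_camera('wrist');save(p,sys.argv[1]);np.savez('pics/'+sys.argv[1],T=cam(p,st),f=f(p),c=[p['cx'],p['cy']])
print(st['clock'],st['tcp_pos'].round(4),yaw(st)[0].round(1))
for k in sys.argv[2:]:
    print(k,[(round(r['p'],2),np.round(r['point'],1).tolist(),world(p,r['point'],Z[k],st).round(4)[:2].tolist()) for r in tip_of(k,p)])
E
python3 look.py w1 motor0_center sensor0_center wheel_center bay_tray square_tray
```

```text
3.7333 [ 0.4304 -0.14    0.2004] 179.4
motor0_center []
sensor0_center [(0.79, [282.9, 187.9], [0.4332, -0.137])]
wheel_center [(0.96, [145.4, 147.3], [0.3881, -0.2779])]
bay_tray [(0.57, [385.8, 324.1], [0.616, -0.0065])]
square_tray [(0.56, [173.8, 322.9], [0.6111, -0.2777])]
```

View pics/w1.png

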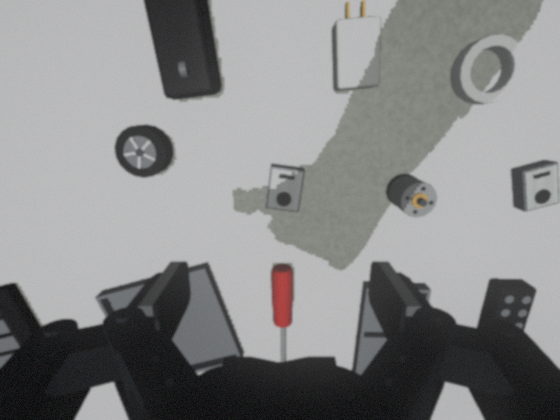

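The wrist view shows the wheel hub at (140,152), the right sensor's top at about (286,187), the middle motor's top at (418,200), and parts of both trays at the bottom.

```bash
cat > px.py <<'E'
import numpy as np
def W(n,uv,z):
    d=np.load(f'pics/{n}.npz');T=d['T'];v=T[:3,:3]@np.array([*((np.array(uv)-d['c'])/d['f']),1]);o=T[:3,3];return (o+v*(z-o[2])/v[2])[:2]
E
python3 - <<'E'
from px import *
w=lambda uv,z:W('w1',uv,z)
c=[w(u,.018) for u in((272,163),(305,168),(299,211),(266,207))]
print('sens',np.mean(c,0).round(4),[ (np.linalg.norm(c[i]-c[i-1]).round(4),np.degrees(np.arctan2(*(c[i]-c[i-1])[::-1])).round(1)) for i in range(4)])
print('wheel',w((140,152),.024),'motor',w((418,200),.044))
t=[w(u,.016) for u in((97,295),(207,264),(242,357))]
print('sq',t,[ (np.linalg.norm(t[i+1]-t[i]).round(4),np.degrees(np.arctan2(*(t[i+1]-t[i])[::-1])).round(1)) for i in range(2)],(t[0]+t[2])/2)
t=[w(u,.016) for u in((363,281),(430,287))];print('bay',t)
from h import *
go(.388,-.279,.08,180)
E
```

```text
sens [ 0.4309 -0.1344] [(np.float64(0.0476), np.float64(171.2)), (np.float64(0.0343), np.float64(80.7)), (np.float64(0.0467), np.float64(-7.1)), (np.float64(0.0356), np.float64(-97.9))]
wheel [ 0.39138115 -0.27871868] motor [ 0.43835321 -0.00595523]
sq [array([ 0.55873766, -0.3572907 ]), array([ 0.51966572, -0.22428237]), array([ 0.65080881, -0.19050767])] [(np.float64(0.1386), np.float64(106.4)), (np.float64(0.1354), np.float64(14.4))] [ 0.60477323 -0.27389918]
bay [array([ 0.54365187, -0.04482902]), array([0.55249239, 0.03407726])]
go (0.388, -0.279, 0.08, 180) slide [40.9, -139.0, 120.4] ang [-0.0, 0.0, -0.6] rows 4.5
```

>>> {"fn": "jog_arm", "kwargs": {
  "moves": [
    {"fingers": 0,"slide": [-1,4,0],"angular": [0,0,7.4]},
    {"fingers": 0,"slide": [-1,4,40],"angular": [0,0,7.4]},
    {"fingers": 0,"slide": [-1,4,80],"angular": [0,0,7.4]},
    {"fingers": 0,"slide": [-1,4,120],"angular": [0,0,7.4]},
    {"fingers": 0,"slide": [-1,4,150],"angular": [0,0,7.4]},
    {"fingers": 0,"slide": [-1,4,170],"angular": [0,0,7.4]},
    {"fingers": 0,"slide": [-1,4,183],"angular": [0,0,7.4]},
    {"fingers": 0.3,"slide": [-1,4,183],"angular": [0,0,7.4]},
    {"fingers": 0.4,"slide": [-1,4,183],"angular": [0,0,7.4]}
  ]
}}

```text
clock: 4.78
tcp_pos: [0.4308, -0.136, 0.017]
orientation: [-0.001, 0.069, 0.998, 0.0]
wrist_force: [0.6, 0.4, 0.1]
finger_gap: 0.064
grip_force: 0.0
```

```bash
python3 look.py w2; python3 -c "
from workcell import *;s=get_state();print(s['finger_gap'],s['wrist_force'])"
```

```text
4.7833 [ 0.4308 -0.136   0.017 ] 172.1
0.05671509253734053 [0.29646069 0.2108471  0.61266473]
```

View pics/w2.png

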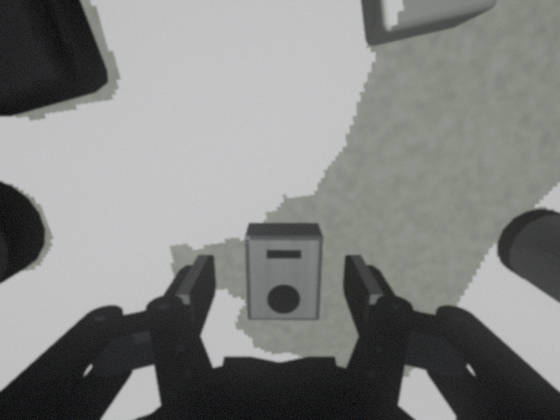

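The box is squarely centred between the pads: its top spans columns 247–322 and rows 237–318. I'll close on it now.

>>> {"fn": "jog_arm", "kwargs": {
  "moves": [
    {"fingers": 0.5,"slide": [0,0,2],"angular": [0,0,0]},
    {"fingers": 0.7,"slide": [0,0,2],"angular": [0,0,0]},
    {"fingers": 1,"slide": [0,0,2],"angular": [0,0,0]},
    {"fingers": 1,"slide": [0,0,2],"angular": [0,0,0]},
    {"fingers": 1,"slide": [0,0,2],"angular": [0,0,0]},
    {"fingers": 1,"slide": [0,0,2],"angular": [0,0,0]}
  ]
}}

```text
clock: 5.33
tcp_pos: [0.4325, -0.1367, 0.0165]
orientation: [0.001, 0.069, 0.998, -0.001]
wrist_force: [-0.7, 0.4, 6.2]
finger_gap: 0.0356
grip_force: 31.2
```

```bash
python3 - <<'E'
from h import *
print(get_state()['wrist_force'])
go(.431,-.136,.1,172);go(.635,-.269,.1,195)
E
```

```text
[-0.72263418  0.3842132   6.15723614]
go (0.431, -0.136, 0.1, 172) slide [1.4, 0.4, -83.5] ang [-0.1, 0.1, 0.1] rows 2.0
go (0.635, -0.269, 0.1, 195) slide [-219.0, -103.3, -82.8] ang [-0.1, 0.1, -22.9] rows 6.1
```

>>> {"fn": "jog_arm", "kwargs": {
  "moves": [
    {"fingers": 1,"slide": [0,0,-35],"angular": [0,0,0]},
    {"fingers": 1,"slide": [0,0,-75],"angular": [0,0,0]},
    {"fingers": 1,"slide": [-219,-103,-80],"angular": [0,0,-23]},
    {"fingers": 1,"slide": [-219,-103,-80],"angular": [0,0,-23]},
    {"fingers": 1,"slide": [-219,-103,-80],"angular": [0,0,-23]},
    {"fingers": 1,"slide": [-219,-103,-80],"angular": [0,0,-23]},
    {"fingers": 1,"slide": [-219,-103,-80],"angular": [0,0,-23]},
    {"fingers": 1,"slide": [-219,-103,-80],"angular": [0,0,-23]},
    {"fingers": 1,"slide": [-219,-103,-80],"angular": [0,0,-23]},
    {"fingers": 1,"slide": [-219,-103,-80],"angular": [0,0,-23]}
  ]
}}

```text
clock: 6.17
tcp_pos: [0.6348, -0.269, 0.0939]
orientation: [-0.001, -0.131, 0.991, 0.0]
wrist_force: [-0.2, 0.3, -1.1]
finger_gap: 0.0352
grip_force: 30.5
```

```bash
python3 look.py w3 square_tray; python3 - <<'E'
from h import *
go(.635,-.269,.0215,195)
E
```

```text
6.1667 [ 0.6348 -0.269   0.0939] -164.9
square_tray [(0.67, [281.1, 179.5], [0.608, -0.2757])]
go (0.635, -0.269, 0.0215, 195) slide [-1.7, -2.2, 73.1] ang [0.1, -0.1, 0.1] rows 1.8
```

View pics/w3.png

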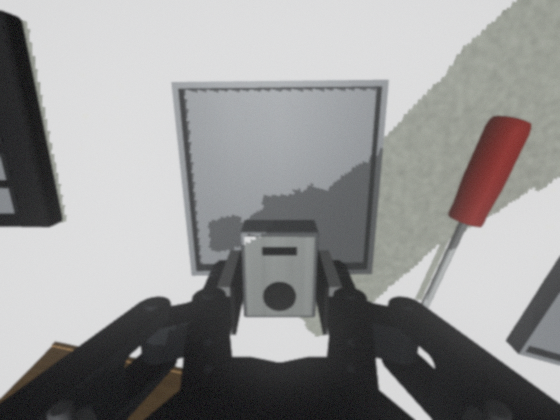

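The tray sits square under the tool, with its rim at columns 173–387 and rows 82–272. The network confirms its centre at (0.608, -0.276), so I'll lower the sensor.

>>> {"fn": "jog_arm", "kwargs": {
  "moves": [
    {"fingers": 1,"slide": [-1,-1,35],"angular": [0,0,0]},
    {"fingers": 1,"slide": [-1,-1,60],"angular": [0,0,0]},
    {"fingers": 1,"slide": [-1,-1,72],"angular": [0,0,0]},
    {"fingers": 1,"slide": [-1,-1,72],"angular": [0,0,0]},
    {"fingers": 0.4,"slide": [-1,-1,72],"angular": [0,0,0]},
    {"fingers": 0.4,"slide": [-1,-1,72],"angular": [0,0,0]},
    {"fingers": 0.4,"slide": [-1,-1,72],"angular": [0,0,0]},
    {"fingers": 0.4,"slide": [-1,-1,40],"angular": [0,0,0]},
    {"fingers": 0.3,"slide": [-1,-1,0],"angular": [0,0,0]},
    {"fingers": 0,"slide": [-1,-1,-20],"angular": [0,0,0]}
  ]
}}

```text
clock: 7.1
tcp_pos: [0.637, -0.2697, 0.1208]
orientation: [0.002, -0.131, 0.991, -0.002]
wrist_force: [1.2, -0.8, 1.1]
finger_gap: 0.0702
grip_force: 0.0
```

```bash
python3 - <<'E'
from h import *
go(.41,.1,.18,170)
E
```

```text
go (0.41, 0.1, 0.18, 170) slide [122.5, 415.9, -61.4] ang [-0.2, 0.3, 25.1] rows 10.5
```

>>> {"fn": "jog_arm", "kwargs": {
  "moves": [
    {"fingers": 0,"slide": [120,430,-60],"angular": [0,0,25]},
    {"fingers": 0,"slide": [120,430,-60],"angular": [0,0,25]},
    {"fingers": 0,"slide": [120,430,-60],"angular": [0,0,25]},
    {"fingers": 0,"slide": [120,430,-60],"angular": [0,0,25]},
    {"fingers": 0,"slide": [120,430,-60],"angular": [0,0,25]},
    {"fingers": 0,"slide": [120,430,-60],"angular": [0,0,25]},
    {"fingers": 0,"slide": [120,430,-60],"angular": [0,0,25]},
    {"fingers": 0,"slide": [120,430,-60],"angular": [0,0,25]},
    {"fingers": 0,"slide": [120,430,-60],"angular": [0,0,25]},
    {"fingers": 0,"slide": [120,430,-60],"angular": [0,0,25]}
  ]
}}

```text
clock: 7.93
tcp_pos: [0.4238, 0.0875, 0.1724]
orientation: [0.001, 0.087, 0.996, 0.0]
wrist_force: [0.7, 1.8, -0.1]
finger_gap: 0.0854
grip_force: 0.0
```

>>> {"fn": "jog_arm", "kwargs": {
  "moves": [
    {"fingers": 0,"slide": [0,20,0],"angular": [0,0,0]},
    {"fingers": 0,"slide": [0,20,0],"angular": [0,0,0]},
    {"fingers": 0,"slide": [0,20,0],"angular": [0,0,0]}
  ]
}}

```text
clock: 8.18
tcp_pos: [0.4284, 0.1069, 0.1722]
orientation: [0.002, 0.085, 0.996, 0.0]
wrist_force: [0.6, -0.2, 0.2]
finger_gap: 0.0856
grip_force: 0.0
```

```bash
python3 look.py w4 motor0_center sensor0_center bay_tray round_dish meter_center
```

```text
8.1833 [0.4284 0.1069 0.1722] 170.3
motor0_center [(0.84, [500.0, 124.6], [0.3982, 0.3095])]
sensor0_center []
bay_tray [(0.9, [214.9, 353.0], [0.6168, -0.0055])]
round_dish [(0.56, [450.7, 303.1], [0.5942, 0.277])]
meter_center [(0.57, [323.0, 343.1], [0.6139, 0.1254]), (0.29, [306.7, 194.5], [0.4353, 0.1322])]
```

View pics/w4.png

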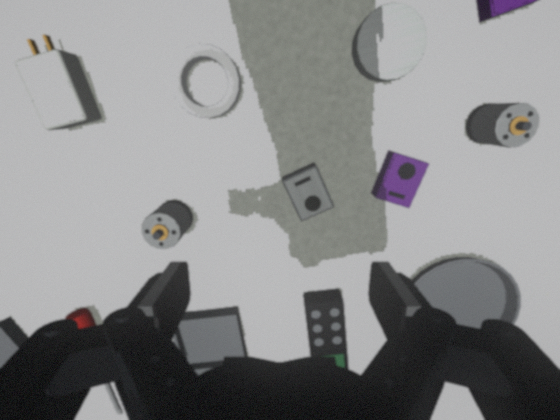

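The wrist view shows the left sensor's top corners at about (283,179), (314,164), (333,206) and (301,221). The motor tops are at (162,231) and (515,125), and a purple look-alike at (402,180) is well clear.

```bash
python3 - <<'E'
from px import *
w=lambda uv,z:W('w4',uv,z)
c=[w(u,.018) for u in((283,179),(314,164),(333,206),(301,221))]
print('sens',np.mean(c,0).round(4),[ (np.linalg.norm(c[i]-c[i-1]).round(4),np.degrees(np.arctan2(*(c[i]-c[i-1])[::-1])).round(1)) for i in range(4)])
print('motM',w((162,231),.044),'motL',w((515,125),.044))
m=np.mean(c,0)
from h import *
go(*m,.02,194)
E
```

```text
sens [0.4324 0.1332] [(np.float64(0.0458), np.float64(-166.8)), (np.float64(0.0322), np.float64(106.5)), (np.float64(0.0455), np.float64(16.1)), (np.float64(0.0344), np.float64(-73.1))]
motM [ 0.43800074 -0.00336355] motL [0.3971762 0.3066671]
go (np.float64(0.4323802089760112), np.float64(0.1331875974136085), 0.02, 194) slide [0.8, 28.5, 150.7] ang [-0.0, -0.0, -24.0] rows 3.7
```

>>> {"fn": "jog_arm", "kwargs": {
  "moves": [
    {"fingers": 0.3,"slide": [1,28,20],"angular": [0,0,-24.5]},
    {"fingers": 0.3,"slide": [1,28,50],"angular": [0,0,-24.5]},
    {"fingers": 0.3,"slide": [1,28,70],"angular": [0,0,-24.5]},
    {"fingers": 0.3,"slide": [1,28,100],"angular": [0,0,-24.5]},
    {"fingers": 0.3,"slide": [1,28,130],"angular": [0,0,-24.5]},
    {"fingers": 0.3,"slide": [1,28,152],"angular": [0,0,-24.5]},
    {"fingers": 0.3,"slide": [1,28,152],"angular": [0,0,-24.5]}
  ]
}}

```text
clock: 9.07
tcp_pos: [0.4284, 0.1325, 0.0149]
orientation: [-0.004, -0.126, 0.992, -0.0]
wrist_force: [-0.5, -0.8, -0.8]
finger_gap: 0.0598
grip_force: 0.0
```

```bash
python3 look.py w5; python3 - <<'E'
from h import *
s=get_state();print(s['wrist_force'],s['finger_gap'])
E
```

```text
9.0667 [0.4284 0.1325 0.0149] -165.5
[ 1.16684927 -0.12848754 -0.04078038] 0.059857964400433866
```

View pics/w5.png

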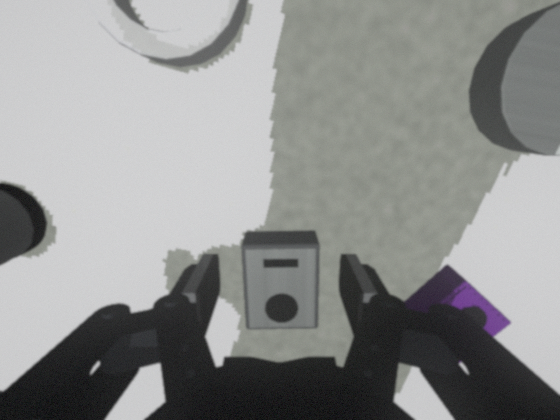

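The sensor is aligned between the pads (columns 245–320) and the purple box stays clear. I'll nudge 3 mm forward, raise 4 mm and close.

>>> {"fn": "jog_arm", "kwargs": {
  "moves": [
    {"fingers": 0.3,"slide": [-3,0,-4],"angular": [0,0,0]},
    {"fingers": 0.5,"slide": [-3,0,-4],"angular": [0,0,0]},
    {"fingers": 1,"slide": [-3,0,-4],"angular": [0,0,0]},
    {"fingers": 1,"slide": [-3,0,-4],"angular": [0,0,0]},
    {"fingers": 1,"slide": [-3,0,-4],"angular": [0,0,0]},
    {"fingers": 1,"slide": [-3,0,-4],"angular": [0,0,0]},
    {"fingers": 1,"slide": [-3,0,-40],"angular": [0,0,0]},
    {"fingers": 1,"slide": [-3,0,-80],"angular": [0,0,0]},
    {"fingers": 1,"slide": [-3,0,-90],"angular": [0,0,0]}
  ]
}}

```text
clock: 9.87
tcp_pos: [0.438, 0.1349, 0.1149]
orientation: [0.004, -0.127, 0.992, -0.0]
wrist_force: [1.0, -0.0, -0.2]
finger_gap: 0.0345
grip_force: 30.5
```

```bash
python3 - <<'E'
from h import *
print(get_state()['tcp_pos'],get_state()['finger_gap'])
go(.581,-.283,.1,195)
E
```

```text
[0.43802499 0.1348905  0.11493611] 0.0344574637711313
go (0.581, -0.283, 0.1, 195) slide [-32.8, -440.4, 15.8] ang [-0.1, 0.5, -0.4] rows 10.6
```

>>> {"fn": "jog_arm", "kwargs": {
  "moves": [
    {"fingers": 1,"slide": [-33,-440,10],"angular": [0,0,0]},
    {"fingers": 1,"slide": [-33,-440,10],"angular": [0,0,0]},
    {"fingers": 1,"slide": [-33,-440,10],"angular": [0,0,0]},
    {"fingers": 1,"slide": [-33,-440,10],"angular": [0,0,0]},
    {"fingers": 1,"slide": [-33,-440,10],"angular": [0,0,0]},
    {"fingers": 1,"slide": [-33,-440,10],"angular": [0,0,0]},
    {"fingers": 1,"slide": [-33,-440,10],"angular": [0,0,0]},
    {"fingers": 1,"slide": [-33,-440,10],"angular": [0,0,0]},
    {"fingers": 1,"slide": [-33,-440,10],"angular": [0,0,0]},
    {"fingers": 1,"slide": [-33,-440,10],"angular": [0,0,0]}
  ]
}}

```text
clock: 10.7
tcp_pos: [0.5703, -0.2621, 0.1009]
orientation: [0.001, -0.127, 0.992, -0.001]
wrist_force: [1.6, -0.1, 0.1]
finger_gap: 0.0346
grip_force: 30.5
```

>>> {"fn": "jog_arm", "kwargs": {
  "moves": [
    {"fingers": 1,"slide": [0,0,0],"angular": [0,0,0]},
    {"fingers": 1,"slide": [0,0,0],"angular": [0,0,0]},
    {"fingers": 1,"slide": [0,0,0],"angular": [0,0,0]}
  ]
}}

```text
clock: 10.95
tcp_pos: [0.5693, -0.2598, 0.0999]
orientation: [0.0, -0.127, 0.992, 0.0]
wrist_force: [0.0, 0.1, -0.9]
finger_gap: 0.0344
grip_force: 30.5
```

```bash
python3 look.py w6; python3 - <<'E'
from h import *
go(.581,-.283,.0225,195)
E
```

```text
10.95 [ 0.5693 -0.2598  0.0999] -165.4
go (0.581, -0.283, 0.0225, 195) slide [-5.3, -26.3, 77.4] ang [0.0, -0.0, -0.4] rows 2.0
```

View pics/w6.png

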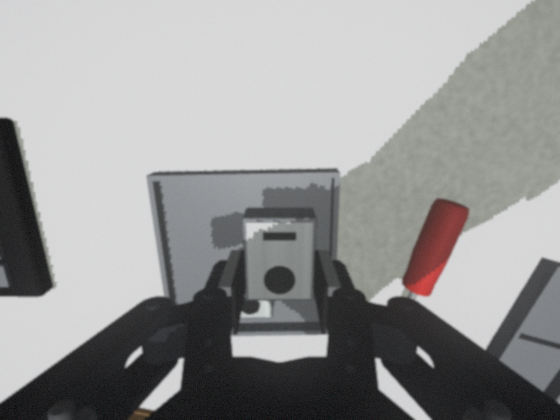

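```bash
python3 - <<'E'
from px import *
a=np.radians(15);c=np.array([.608,-.2757]);M=np.array([[np.cos(a),np.sin(a)],[-np.sin(a),np.cos(a)]])
for n,uv,z in(('w6',(250,306),.022),('w2',(284,299),.018),('w5',(282,308),.018),('w6',(279,279),.0974),('w3',(279,296),.0954)):
    q=W(n,uv,z);T=np.load(f'pics/{n}.npz')['T'];print(n,q.round(4),'tray-local',(M@(q-c)).round(4))
E
```

```text
w6 [ 0.6441 -0.2653] tray-local [0.0376 0.0007]
w2 [ 0.4431 -0.1364] tray-local [-0.1232  0.1773]
w5 [0.4432 0.1366] tray-local [-0.0525  0.4409]
w6 [ 0.5724 -0.2602] tray-local [-0.0304  0.0242]
w3 [ 0.6445 -0.2676] tray-local [ 0.0374 -0.0016]
```

>>> {"fn": "jog_arm", "kwargs": {
  "moves": [
    {"fingers": 1,"slide": [-12,-24,0],"angular": [0,0,0]},
    {"fingers": 1,"slide": [-12,-24,30],"angular": [0,0,0]},
    {"fingers": 1,"slide": [-12,-24,60],"angular": [0,0,0]},
    {"fingers": 1,"slide": [-12,-24,73],"angular": [0,0,0]},
    {"fingers": 1,"slide": [-12,-24,76],"angular": [0,0,0]},
    {"fingers": 1,"slide": [-12,-24,76],"angular": [0,0,0]}
  ]
}}

```text
clock: 11.5
tcp_pos: [0.5871, -0.278, 0.0246]
orientation: [-0.0, -0.128, 0.992, -0.0]
wrist_force: [-1.5, -0.0, 0.4]
finger_gap: 0.0348
grip_force: 46.2
```

```bash
python3 - <<'E'
from h import *
s=get_state();print(s['tcp_pos'],s['wrist_force'])
E
```

```text
[ 0.58707217 -0.27798801  0.02463557] [-1.4514685  -0.04890357  0.41210683]
```

>>> {"fn": "jog_arm", "kwargs": {
  "moves": [
    {"fingers": 1,"slide": [0,0,2],"angular": [0,0,0]},
    {"fingers": 1,"slide": [0,0,2],"angular": [0,0,0]},
    {"fingers": 0.4,"slide": [0,0,2],"angular": [0,0,0]},
    {"fingers": 0.4,"slide": [0,0,2],"angular": [0,0,0]},
    {"fingers": 0.4,"slide": [0,0,2],"angular": [0,0,0]},
    {"fingers": 0.4,"slide": [0,0,-20],"angular": [0,0,0]},
    {"fingers": 0.3,"slide": [0,0,-60],"angular": [0,0,0]},
    {"fingers": 0.2,"slide": [0,0,-80],"angular": [0,0,0]}
  ]
}}

```text
clock: 12.17
tcp_pos: [0.588, -0.2798, 0.1063]
orientation: [0.001, -0.127, 0.992, -0.001]
wrist_force: [1.4, -0.9, 0.2]
finger_gap: 0.0679
grip_force: 0.0
```

```bash
python3 - <<'E'
from h import *
s=get_state();print(s['tcp_pos'],s['wrist_force'])
go(.3915,-.279,.12,180);go(.3915,-.279,.022,180)
E
```

```text
[ 0.58798653 -0.27979636  0.1062718 ] [ 1.37559781 -0.9448495   0.18293149]
go (0.3915, -0.279, 0.12, 180) slide [189.9, 50.4, -14.1] ang [-0.1, 0.1, 14.6] rows 4.7
go (0.3915, -0.279, 0.022, 180) slide [190.0, 50.6, 83.9] ang [-0.1, 0.1, 14.6] rows 5.1
```

>>> {"fn": "jog_arm", "kwargs": {
  "moves": [
    {"fingers": 0,"slide": [190,50,-14],"angular": [0,0,0]},
    {"fingers": 0,"slide": [190,50,-14],"angular": [0,0,0]},
    {"fingers": 0,"slide": [190,50,-14],"angular": [0,0,0]},
    {"fingers": 0,"slide": [190,50,-14],"angular": [0,0,0]},
    {"fingers": 0,"slide": [190,50,-14],"angular": [0,0,0]},
    {"fingers": 0,"slide": [190,50,-14],"angular": [0,0,0]},
    {"fingers": 0,"slide": [190,50,-14],"angular": [0,0,0]}
  ]
}}

```text
clock: 12.75
tcp_pos: [0.3896, -0.2791, 0.1178]
orientation: [0.0, -0.126, 0.992, -0.0]
wrist_force: [0.4, 0.6, -0.4]
finger_gap: 0.0854
grip_force: 0.0
```

```bash
python3 look.py w7 wheel_center; python3 - <<'E'
from h import *
go(.3915,-.279,.019,195)
E
```

```text
12.75 [ 0.3896 -0.2791  0.1178] -165.5
wheel_center [(0.94, [279.2, 210.2], [0.3902, -0.28])]
go (0.3915, -0.279, 0.019, 195) slide [0.1, 1.0, 98.8] ang [-0.1, 0.1, -0.4] rows 2.4
```

View pics/w7.png

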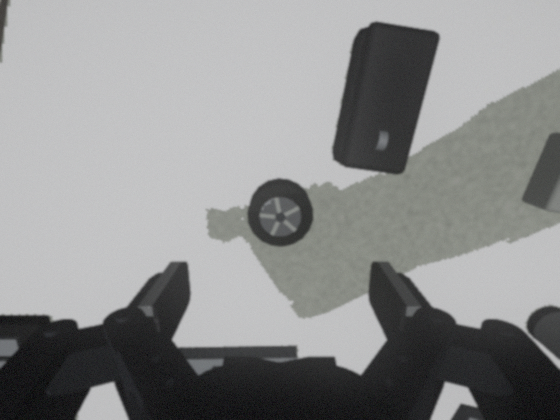

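The wheel is centred at (280,213) between the open fingers, and the black box is clear. I'll descend and grip.

>>> {"fn": "jog_arm", "kwargs": {
  "moves": [
    {"fingers": 0,"slide": [0,0,35],"angular": [0,0,0]},
    {"fingers": 0,"slide": [0,0,70],"angular": [0,0,0]},
    {"fingers": 0,"slide": [0,0,90],"angular": [0,0,0]},
    {"fingers": 0,"slide": [0,0,98],"angular": [0,0,0]},
    {"fingers": 0.2,"slide": [0,0,98],"angular": [0,0,0]},
    {"fingers": 0.4,"slide": [0,0,98],"angular": [0,0,0]},
    {"fingers": 1,"slide": [0,0,98],"angular": [0,0,0]},
    {"fingers": 1,"slide": [0,0,98],"angular": [0,0,0]},
    {"fingers": 1,"slide": [0,0,98],"angular": [0,0,0]}
  ]
}}

```text
clock: 13.6
tcp_pos: [0.3921, -0.2805, 0.021]
orientation: [0.001, -0.127, 0.992, -0.001]
wrist_force: [-0.0, -0.5, 3.9]
finger_gap: 0.0504
grip_force: 31.5
```

```bash
python3 - <<'E'
from h import *
s=get_state();print(s['tcp_pos'],s['wrist_force'])
go(.595,.279,.12,195)
E
```

```text
[ 0.3921459  -0.28049883  0.02099265] [-0.01168779 -0.4631131   3.93339174]
go (0.595, 0.279, 0.12, 195) slide [-337.6, 489.9, -99.8] ang [-0.2, 0.1, -0.4] rows 14.5
```

>>> {"fn": "jog_arm", "kwargs": {
  "moves": [
    {"fingers": 1,"slide": [0,0,-35],"angular": [0,0,0]},
    {"fingers": 1,"slide": [0,0,-75],"angular": [0,0,0]},
    {"fingers": 1,"slide": [-170,245,-100],"angular": [0,0,0]},
    {"fingers": 1,"slide": [-170,245,-100],"angular": [0,0,0]},
    {"fingers": 1,"slide": [-170,245,-100],"angular": [0,0,0]},
    {"fingers": 1,"slide": [-170,245,-100],"angular": [0,0,0]},
    {"fingers": 1,"slide": [-170,245,-100],"angular": [0,0,0]},
    {"fingers": 1,"slide": [-170,245,-100],"angular": [0,0,0]},
    {"fingers": 1,"slide": [-170,245,-100],"angular": [0,0,0]},
    {"fingers": 1,"slide": [-170,245,-100],"angular": [0,0,0]}
  ]
}}

```text
clock: 14.43
tcp_pos: [0.4958, 0.0054, 0.1212]
orientation: [0.002, -0.13, 0.992, 0.0]
wrist_force: [0.5, -0.0, 0.0]
finger_gap: 0.0505
grip_force: 31.9
```

>>> {"fn": "jog_arm", "kwargs": {
  "moves": [
    {"fingers": 1,"slide": [-168,245,0],"angular": [0,0,0]},
    {"fingers": 1,"slide": [-168,245,0],"angular": [0,0,0]},
    {"fingers": 1,"slide": [-168,245,0],"angular": [0,0,0]},
    {"fingers": 1,"slide": [-168,245,0],"angular": [0,0,0]},
    {"fingers": 1,"slide": [-168,245,0],"angular": [0,0,0]},
    {"fingers": 1,"slide": [-168,245,0],"angular": [0,0,0]},
    {"fingers": 1,"slide": [-168,245,0],"angular": [0,0,0]},
    {"fingers": 1,"slide": [-168,245,0],"angular": [0,0,0]},
    {"fingers": 1,"slide": [-168,245,0],"angular": [0,0,0]},
    {"fingers": 1,"slide": [-168,245,0],"angular": [0,0,0]}
  ]
}}

```text
clock: 15.27
tcp_pos: [0.5941, 0.2796, 0.1193]
orientation: [-0.0, -0.127, 0.992, -0.0]
wrist_force: [-0.3, -0.9, -0.3]
finger_gap: 0.0501
grip_force: 31.9
```

```bash
python3 look.py w8 round_dish meter_center; python3 - <<'E'
from h import *
go(.595,.279,.025,195)
E
```

```text
15.2667 [0.5941 0.2796 0.1193] -165.4
round_dish []
meter_center [(0.84, [90.2, 181.5], [0.6098, 0.1277])]
go (0.595, 0.279, 0.025, 195) slide [-1.2, 0.6, 94.7] ang [-0.0, -0.0, -0.5] rows 2.3
```

View pics/w8.png

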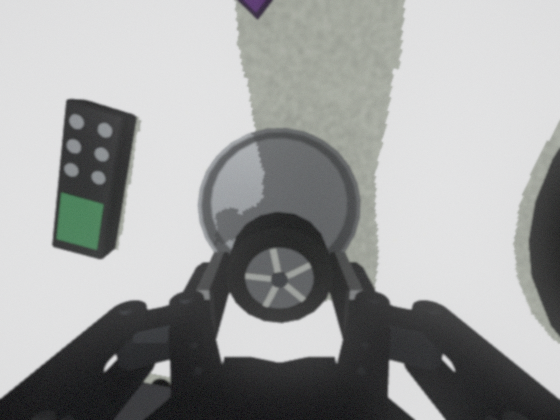

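The wheel is held level with its hub at (279,278). The dish rim spans columns 199–360 with its top at row 128, and the meter is well to the left.

```bash
python3 - <<'E'
from px import *
print(W('w8',(279,278),.124),[W('w8',u,.016).round(4) for u in((279,128),(199,203),(360,203))])
a,b=W('w8',(199,203),.016),W('w8',(360,203),.016);print((a+b)/2,np.linalg.norm(a-b))
t=W('w8',(279,128),.016);print(t+.066*np.array([np.cos(np.radians(14.6)),np.sin(np.radians(14.6))]))
E
```

```text
[0.59251882 0.27800667] [array([0.5321, 0.2622]), array([0.6041, 0.2151]), array([0.5718, 0.3391])]
[0.58796432 0.27714541] 0.12815586991227415
[0.59593051 0.27880799]
```

>>> {"fn": "jog_arm", "kwargs": {
  "moves": [
    {"fingers": 1,"slide": [-1,0,35],"angular": [0,0,0]},
    {"fingers": 1,"slide": [-1,0,70],"angular": [0,0,0]},
    {"fingers": 1,"slide": [-1,0,88],"angular": [0,0,0]},
    {"fingers": 1,"slide": [-1,0,93],"angular": [0,0,0]},
    {"fingers": 1,"slide": [-1,0,93],"angular": [0,0,0]},
    {"fingers": 0.25,"slide": [-1,0,93],"angular": [0,0,0]},
    {"fingers": 0.25,"slide": [-1,0,93],"angular": [0,0,0]},
    {"fingers": 0.25,"slide": [-1,0,93],"angular": [0,0,0]},
    {"fingers": 0.25,"slide": [-1,0,60],"angular": [0,0,0]},
    {"fingers": 0.2,"slide": [-1,0,20],"angular": [0,0,0]}
  ]
}}

```text
clock: 16.25
tcp_pos: [0.5926, 0.279, 0.0968]
orientation: [-0.004, -0.127, 0.992, -0.001]
wrist_force: [1.2, 0.9, -0.5]
finger_gap: 0.0682
grip_force: 0.0
```

```bash
python3 - <<'E'
from h import *
go(.399,.308,.14,195)
E
```

```text
go (0.399, 0.308, 0.14, 195) slide [180.4, 76.8, -41.9] ang [-0.0, -0.4, -0.4] rows 4.8
```

>>> {"fn": "jog_arm", "kwargs": {
  "moves": [
    {"fingers": 0,"slide": [0,0,-35],"angular": [0,0,0]},
    {"fingers": 0,"slide": [180,77,-45],"angular": [0,0,0]},
    {"fingers": 0,"slide": [180,77,-45],"angular": [0,0,0]},
    {"fingers": 0,"slide": [180,77,-45],"angular": [0,0,0]},
    {"fingers": 0,"slide": [180,77,-45],"angular": [0,0,0]},
    {"fingers": 0,"slide": [180,77,-45],"angular": [0,0,0]},
    {"fingers": 0,"slide": [180,77,-45],"angular": [0,0,0]},
    {"fingers": 0,"slide": [180,77,-45],"angular": [0,0,0]},
    {"fingers": 0,"slide": [180,77,-45],"angular": [0,0,0]}
  ]
}}

```text
clock: 17.0
tcp_pos: [0.4029, 0.3098, 0.1453]
orientation: [0.001, -0.127, 0.992, 0.0]
wrist_force: [-0.3, -1.1, 0.9]
finger_gap: 0.0854
grip_force: 0.0
```

```bash
python3 look.py w9 motor0_center; python3 - <<'E'
from h import *
go(.398,.308,.038,195)
E
```

```text
17.0 [0.4029 0.3098 0.1453] -165.4
motor0_center [(0.7, [280.6, 197.5], [0.3979, 0.3087])]
go (0.398, 0.308, 0.038, 195) slide [5.8, -0.1, 106.7] ang [0.0, 0.1, -0.5] rows 2.6
```

View pics/w9.png

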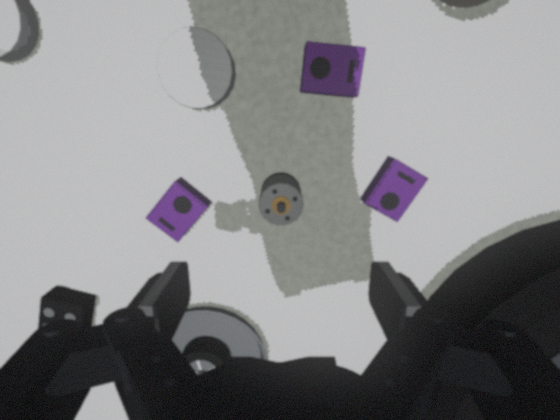

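Motor top is at (281,205), centred between the fingers, with the purple boxes clear. I'll descend and grip.

>>> {"fn": "jog_arm", "kwargs": {
  "moves": [
    {"fingers": 0,"slide": [6,0,20],"angular": [0,0,0]},
    {"fingers": 0,"slide": [6,0,55],"angular": [0,0,0]},
    {"fingers": 0,"slide": [6,0,90],"angular": [0,0,0]},
    {"fingers": 0,"slide": [6,0,107],"angular": [0,0,0]},
    {"fingers": 0.2,"slide": [6,0,107],"angular": [0,0,0]},
    {"fingers": 0.4,"slide": [6,0,107],"angular": [0,0,0]},
    {"fingers": 0.6,"slide": [6,0,107],"angular": [0,0,0]},
    {"fingers": 1,"slide": [6,0,107],"angular": [0,0,0]},
    {"fingers": 1,"slide": [6,0,107],"angular": [0,0,0]},
    {"fingers": 1,"slide": [6,0,107],"angular": [0,0,0]}
  ],
  "squeeze": 40
}}

```text
clock: 17.93
tcp_pos: [0.3978, 0.3085, 0.0393]
orientation: [0.002, -0.127, 0.992, 0.0]
wrist_force: [0.7, -1.0, 6.7]
finger_gap: 0.0339
grip_force: 39.9
```

```bash
python3 - <<'E'
from h import *
s=get_state();print(s['tcp_pos'],s['wrist_force'])
go(.653,-.0055,.15,180)
E
```

```text
[0.39776193 0.30854191 0.03927608] [ 0.70612919 -0.97883775  6.66930625]
go (0.653, -0.0055, 0.15, 180) slide [-168.4, -368.2, -110.2] ang [0.1, 0.2, 14.6] rows 10.1
```

>>> {"fn": "jog_arm", "kwargs": {
  "moves": [
    {"fingers": 1,"slide": [0,0,-35],"angular": [0,0,0]},
    {"fingers": 1,"slide": [0,0,-75],"angular": [0,0,0]},
    {"fingers": 1,"slide": [-130,-285,-105],"angular": [0,0,14]},
    {"fingers": 1,"slide": [-130,-285,-105],"angular": [0,0,14]},
    {"fingers": 1,"slide": [-130,-285,-105],"angular": [0,0,14]},
    {"fingers": 1,"slide": [-130,-285,-105],"angular": [0,0,14]},
    {"fingers": 1,"slide": [-130,-285,-105],"angular": [0,0,14]},
    {"fingers": 1,"slide": [-130,-285,-105],"angular": [0,0,14]},
    {"fingers": 1,"slide": [-130,-285,-105],"angular": [0,0,14]},
    {"fingers": 1,"slide": [-130,-285,-105],"angular": [0,0,14]}
  ]
}}

```text
clock: 18.77
tcp_pos: [0.5966, 0.0611, 0.1435]
orientation: [0.002, -0.004, 1.0, -0.001]
wrist_force: [0.9, -0.0, -1.1]
finger_gap: 0.0343
grip_force: 40.7
```

>>> {"fn": "jog_arm", "kwargs": {
  "moves": [
    {"fingers": 1,"slide": [0,-60,0],"angular": [0,0,0]},
    {"fingers": 1,"slide": [0,-60,0],"angular": [0,0,0]},
    {"fingers": 1,"slide": [0,-60,0],"angular": [0,0,0]},
    {"fingers": 1,"slide": [0,-60,0],"angular": [0,0,0]},
    {"fingers": 1,"slide": [0,-60,0],"angular": [0,0,0]}
  ]
}}

```text
clock: 19.18
tcp_pos: [0.594, 0.0054, 0.1426]
orientation: [-0.0, -0.005, 1.0, 0.0]
wrist_force: [-0.7, -0.0, -2.0]
finger_gap: 0.0341
grip_force: 40.7
```

```bash
python3 look.py w10 bay_tray meter_center; python3 - <<'E'
from h import *
go(.653,-.0055,.06,178)
E
```

```text
19.1833 [0.594  0.0054 0.1426] -179.4
bay_tray [(0.97, [268.4, 225.8], [0.622, -0.0055])]
meter_center [(0.77, [418.6, 219.6], [0.6102, 0.1306])]
go (0.653, -0.0055, 0.06, 178) slide [-58.8, -12.4, 82.5] ang [0.0, 0.0, 2.7] rows 2.4
```

View pics/w10.png

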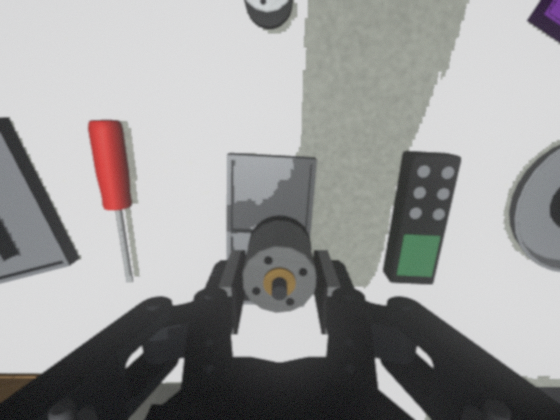

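The motor is held upright, its top at (279,275). The near rim of the bay tray runs from (228,153) to (316,157) and the cross wall is at row 232; the meter is well to the right.

```bash
python3 - <<'E'
from px import *
a,b=W('w10',(228,153),.016),W('w10',(316,157),.016);d=(b-a);L=np.linalg.norm(d);d/=L;ax=np.array([d[1],-d[0]])
m=(a+b)/2;print(a,b,L,np.degrees(np.arctan2(ax[1],ax[0])))
print('centre',m+.072*ax,'bays',m+.037*ax,m+.107*ax)
print('wall left',W('w10',(228,232),.016))
mt=W('w10',(279,277),.143+.005);print('motor held top',mt)
E
```

```text
[ 0.55163593 -0.03862352] [0.55422334 0.03482529] 0.07349436889724605 -2.017542168786896
centre [ 0.624885   -0.00443391] bays [ 0.5899067  -0.00320172] [ 0.6598633 -0.0056661]
wall left [ 0.62229445 -0.04137511]
motor held top [0.591388   0.00415823]
```

>>> {"fn": "jog_arm", "kwargs": {
  "moves": [
    {"fingers": 1,"slide": [-65,-12,0],"angular": [0,0,0]},
    {"fingers": 1,"slide": [-65,-12,0],"angular": [0,0,0]},
    {"fingers": 1,"slide": [-65,-12,30],"angular": [0,0,0]},
    {"fingers": 1,"slide": [-65,-12,65],"angular": [0,0,0]},
    {"fingers": 1,"slide": [-65,-12,88],"angular": [0,0,0]},
    {"fingers": 1,"slide": [-65,-12,95],"angular": [0,0,0]},
    {"fingers": 1,"slide": [-65,-12,97],"angular": [0,0,0]},
    {"fingers": 1,"slide": [-65,-12,97],"angular": [0,0,0]}
  ]
}}

```text
clock: 20.0
tcp_pos: [0.6592, -0.0055, 0.0455]
orientation: [-0.0, -0.006, 1.0, 0.0]
wrist_force: [0.1, 0.0, -0.3]
finger_gap: 0.0341
grip_force: 40.7
```

```bash
python3 - <<'E'
from h import *
s=get_state();print(s['tcp_pos'],s['wrist_force'])
E
```

```text
[ 0.65923296 -0.00547339  0.0455297 ] [ 0.09088007  0.03419882 -0.30697561]
```

>>> {"fn": "jog_arm", "kwargs": {
  "moves": [
    {"fingers": 1,"slide": [0,0,1],"angular": [0,0,0]},
    {"fingers": 1,"slide": [0,0,1],"angular": [0,0,0]},
    {"fingers": 0.5,"slide": [0,0,1],"angular": [0,0,0]},
    {"fingers": 0.3,"slide": [0,0,1],"angular": [0,0,0]},
    {"fingers": 0.2,"slide": [0,0,1],"angular": [0,0,0]},
    {"fingers": 0.2,"slide": [0,0,1],"angular": [0,0,0]},
    {"fingers": 0.2,"slide": [0,0,-30],"angular": [0,0,0]},
    {"fingers": 0.2,"slide": [0,0,-70],"angular": [0,0,0]},
    {"fingers": 0.1,"slide": [0,0,-105],"angular": [0,0,0]},
    {"fingers": 0,"slide": [0,0,-105],"angular": [0,0,0]}
  ]
}}

```text
clock: 20.83
tcp_pos: [0.6636, -0.0071, 0.1592]
orientation: [0.006, -0.005, 1.0, -0.001]
wrist_force: [2.0, 0.3, 1.6]
finger_gap: 0.085
grip_force: 0.0
```

```bash
python3 - <<'E'
from h import *
go(.438,-.0045,.14,180)
E
```

```text
go (0.438, -0.0045, 0.14, 180) slide [225.8, 5.0, 16.3] ang [-0.1, 0.7, 0.6] rows 5.4
```

>>> {"fn": "jog_arm", "kwargs": {
  "moves": [
    {"fingers": 0,"slide": [222,4,10],"angular": [0,0,0]},
    {"fingers": 0,"slide": [222,4,10],"angular": [0,0,0]},
    {"fingers": 0,"slide": [222,4,10],"angular": [0,0,0]},
    {"fingers": 0,"slide": [222,4,10],"angular": [0,0,0]},
    {"fingers": 0,"slide": [222,4,10],"angular": [0,0,0]},
    {"fingers": 0,"slide": [222,4,10],"angular": [0,0,0]},
    {"fingers": 0,"slide": [222,4,10],"angular": [0,0,0]},
    {"fingers": 0,"slide": [222,4,10],"angular": [0,0,0]}
  ]
}}

```text
clock: 21.5
tcp_pos: [0.4374, -0.0049, 0.141]
orientation: [0.001, -0.005, 1.0, -0.0]
wrist_force: [0.9, -0.6, 0.6]
finger_gap: 0.0856
grip_force: 0.0
```

```bash
python3 look.py w11 motor0_center bay_tray; python3 - <<'E'
from h import *
go(.438,-.0045,.0385,180)
E
```

```text
21.5 [ 0.4374 -0.0049  0.141 ] -179.4
motor0_center []
bay_tray [(0.96, [276.3, 359.3], [0.6214, -0.0073])]
go (0.438, -0.0045, 0.0385, 180) slide [1.5, 0.7, 102.4] ang [-0.0, 0.1, 0.6] rows 2.5
```

View pics/w11.png

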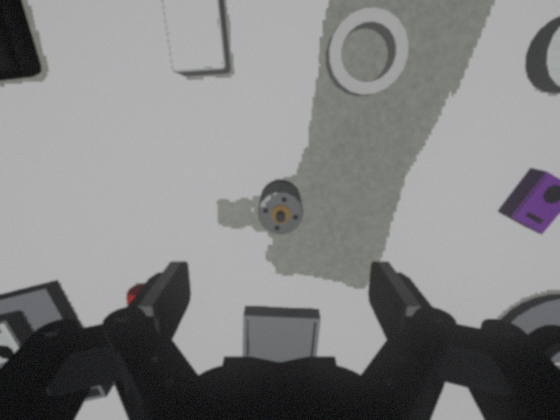

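The second motor's top is at (280,213), centred between the fingers.

>>> {"fn": "jog_arm", "kwargs": {
  "moves": [
    {"fingers": 0,"slide": [1,1,35],"angular": [0,0,0]},
    {"fingers": 0,"slide": [1,1,70],"angular": [0,0,0]},
    {"fingers": 0,"slide": [1,1,95],"angular": [0,0,0]},
    {"fingers": 0,"slide": [1,1,102],"angular": [0,0,0]},
    {"fingers": 0.2,"slide": [1,1,102],"angular": [0,0,0]},
    {"fingers": 0.4,"slide": [1,1,102],"angular": [0,0,0]},
    {"fingers": 0.6,"slide": [1,1,102],"angular": [0,0,0]},
    {"fingers": 1,"slide": [1,1,102],"angular": [0,0,0]},
    {"fingers": 1,"slide": [1,1,102],"angular": [0,0,0]},
    {"fingers": 1,"slide": [1,1,102],"angular": [0,0,0]}
  ]
}}

```text
clock: 22.48
tcp_pos: [0.438, -0.0042, 0.0402]
orientation: [0.002, -0.005, 1.0, -0.0]
wrist_force: [-0.8, 0.2, 6.3]
finger_gap: 0.0336
grip_force: 39.7
```

```bash
python3 - <<'E'
from h import *
s=get_state();print(s['tcp_pos'],s['wrist_force'])
go(.588,-.0045,.11,180);go(.588,-.0045,.045,180)
E
```

```text
[ 0.43803604 -0.00415157  0.04019867] [-0.82190432  0.16355889  6.31516423]
go (0.588, -0.0045, 0.11, 180) slide [-150.2, -2.0, -69.2] ang [-0.0, 0.2, 0.6] rows 4.0
go (0.588, -0.0045, 0.045, 180) slide [-150.0, -1.9, -4.2] ang [-0.0, 0.2, 0.6] rows 3.6
```

>>> {"fn": "jog_arm", "kwargs": {
  "moves": [
    {"fingers": 1,"slide": [0,0,-35],"angular": [0,0,0]},
    {"fingers": 1,"slide": [0,0,-65],"angular": [0,0,0]},
    {"fingers": 1,"slide": [-149,-2,-65],"angular": [0,0,0]},
    {"fingers": 1,"slide": [-149,-2,-65],"angular": [0,0,0]},
    {"fingers": 1,"slide": [-149,-2,-65],"angular": [0,0,0]},
    {"fingers": 1,"slide": [-149,-2,-65],"angular": [0,0,0]},
    {"fingers": 1,"slide": [-149,-2,-65],"angular": [0,0,0]},
    {"fingers": 1,"slide": [-149,-2,-65],"angular": [0,0,0]}
  ]
}}

```text
clock: 23.15
tcp_pos: [0.5863, -0.0043, 0.1035]
orientation: [0.0, -0.005, 1.0, -0.0]
wrist_force: [-1.5, -0.7, -1.7]
finger_gap: 0.0341
grip_force: 41.1
```

```bash
python3 look.py w12 bay_tray; python3 - <<'E'
from h import *
go(.588,-.0045,.045,180)
E
```

```text
23.15 [ 0.5863 -0.0043  0.1035] -179.4
bay_tray []
go (0.588, -0.0045, 0.045, 180) slide [-4.1, -0.5, 58.2] ang [0.0, -0.1, 0.6] rows 1.4
```

View pics/w12.png

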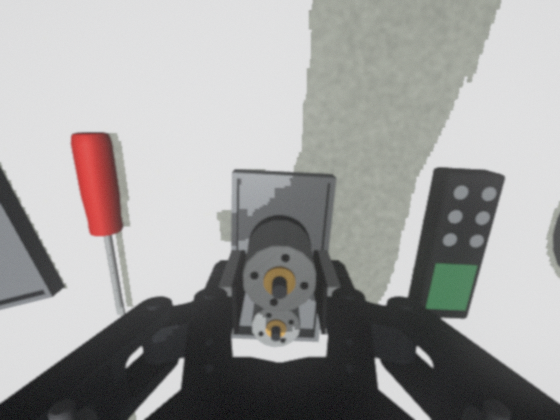

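The first motor stands upright in the far bay, its top at (275,325). The second is held at (280,275) over the near bay, and the meter is clear.

```bash
python3 - <<'E'
from px import *
print('far motor',W('w12',(275,325),.048),'held',W('w12',(280,278),.108),[W('w12',u,.016).round(4) for u in((233,171),(334,176),(236,333),(320,338))])
E
```

```text
far motor [ 0.6578854  -0.00766482] held [ 0.58473658 -0.00506341] [array([ 0.5518, -0.0389]), array([0.5547, 0.0339]), array([ 0.6915, -0.0411]), array([0.6959, 0.0308])]
```

>>> {"fn": "jog_arm", "kwargs": {
  "moves": [
    {"fingers": 1,"slide": [-4,1,30],"angular": [0,0,0]},
    {"fingers": 1,"slide": [-4,1,50],"angular": [0,0,0]},
    {"fingers": 1,"slide": [-4,1,57],"angular": [0,0,0]},
    {"fingers": 1,"slide": [-4,1,59],"angular": [0,0,0]},
    {"fingers": 1,"slide": [-4,1,59],"angular": [0,0,0]}
  ]
}}

```text
clock: 23.67
tcp_pos: [0.5877, -0.0031, 0.0448]
orientation: [-0.001, -0.005, 1.0, 0.0]
wrist_force: [0.0, 0.1, -2.0]
finger_gap: 0.0342
grip_force: 41.1
```

>>> {"fn": "jog_arm", "kwargs": {
  "moves": [
    {"fingers": 0.5,"slide": [0,0,0],"angular": [0,0,0]},
    {"fingers": 0.3,"slide": [0,0,0],"angular": [0,0,0]},
    {"fingers": 0.2,"slide": [0,0,0],"angular": [0,0,0]},
    {"fingers": 0.2,"slide": [0,0,0],"angular": [0,0,0]},
    {"fingers": 0.2,"slide": [0,0,-30],"angular": [0,0,0]},
    {"fingers": 0.2,"slide": [0,0,-70],"angular": [0,0,0]},
    {"fingers": 0.1,"slide": [0,0,-105],"angular": [0,0,0]},
    {"fingers": 0,"slide": [250,0,-160],"angular": [0,0,0]},
    {"fingers": 0,"slide": [200,0,-160],"angular": [0,0,0]},
    {"fingers": 0,"slide": [150,0,-160],"angular": [0,0,0]}
  ]
}}

```text
clock: 24.5
tcp_pos: [0.4694, -0.0044, 0.1883]
orientation: [-0.001, -0.005, 1.0, 0.0]
wrist_force: [-0.7, -0.7, 0.1]
finger_gap: 0.0854
grip_force: 0.0
```

>>> {"fn": "jog_arm", "kwargs": {
  "moves": [
    {"fingers": 0,"slide": [100,0,0],"angular": [0,0,0]},
    {"fingers": 0,"slide": [100,0,0],"angular": [0,0,0]},
    {"fingers": 0,"slide": [100,0,0],"angular": [0,0,0]},
    {"fingers": 0,"slide": [100,0,0],"angular": [0,0,0]},
    {"fingers": 0,"slide": [100,0,0],"angular": [0,0,0]},
    {"fingers": 0,"slide": [100,0,0],"angular": [0,0,0]}
  ]
}}

```text
clock: 25.0
tcp_pos: [0.3726, -0.0058, 0.1891]
orientation: [0.001, -0.005, 1.0, -0.0]
wrist_force: [-0.2, -0.2, -0.2]
finger_gap: 0.0854
grip_force: 0.0
```

```bash
python3 - <<'E'
from h import *
print(get_state()['clock'],get_state()['tcp_pos'])
for n in('top','scene'):
    p=read_camera(n);save(p,n+'2')
    for k,z in(('motor0_center',.026),('sensor0_center',.013),('wheel_center',.016),('meter_center',.012)):
        print(n,k,[(round(r['p'],2),np.round(r['point']).tolist(),world(p,r['point'],z).round(4)[:2].tolist()) for r in tip_of(k,p)])
a=cv2.imread('pics/top2.png')[95:200,130:490];b=cv2.imread('pics/scene2.png')[180:340,80:460]
cv2.imwrite('pics/fin.png',np.vstack([cv2.resize(a,(760,222),interpolation=cv2.INTER_CUBIC),cv2.resize(b,(760,320),interpolation=cv2.INTER_CUBIC)]))
E
```

```text
25.0 [ 0.37260069 -0.00580987  0.18910169]
top motor0_center [(0.54, [303.0, 122.0], [0.6676, -0.0036])]
top sensor0_center [(0.95, [419.0, 134.0], [0.6416, -0.2694])]
top wheel_center [(0.93, [178.0, 154.0], [0.5991, 0.2802])]
top meter_center [(0.97, [243.0, 151.0], [0.6064, 0.1332])]
scene motor0_center [(0.8, [271.0, 288.0], [0.653, -0.0082]), (0.32, [139.0, 271.0], [0.5902, -0.2776])]
scene sensor0_center [(0.76, [143.0, 294.0], [0.6359, -0.2716])]
scene wheel_center [(0.73, [404.0, 251.0], [0.5933, 0.2851]), (0.37, [335.0, 261.0], [0.6021, 0.1338])]
scene meter_center [(0.76, [336.0, 261.0], [0.6006, 0.1361])]
```

View pics/fin.png

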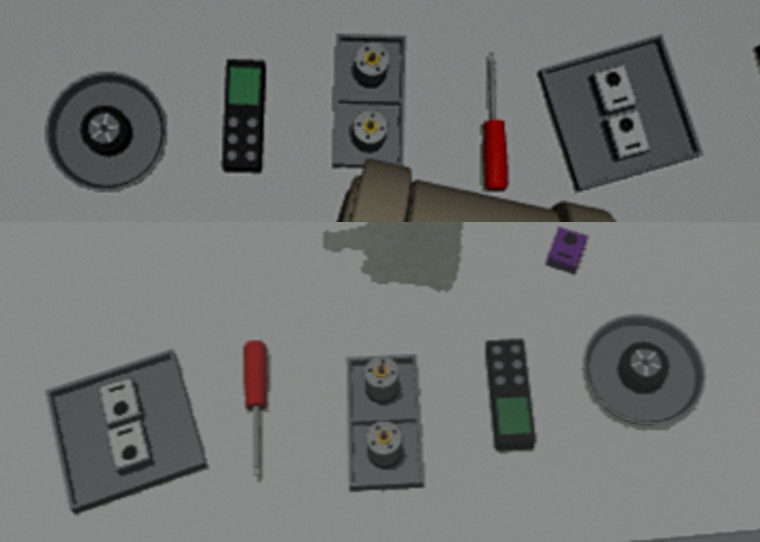

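Everything is in its tray and upright or flat, and the meter hasn't moved. In the top half, the motors are at (371,62) and (369,130), the wheel at (106,130), and the sensors at (613,88) and (628,134). That crop was my 15th view, one over the limit of 14, so I'll check the narrow sensor gap with numbers only.

```bash
python3 - <<'E'
from h import *
go(.5,-.235,.19,195)
E
```

```text
go (0.5, -0.235, 0.19, 195) slide [-126.2, -230.9, -1.8] ang [0.0, -0.0, -14.4] rows 6.3
```

>>> {"fn": "jog_arm", "kwargs": {
  "moves": [
    {"fingers": 0,"slide": [-126,-231,0],"angular": [0,0,-14.4]},
    {"fingers": 0,"slide": [-126,-231,0],"angular": [0,0,-14.4]},
    {"fingers": 0,"slide": [-126,-231,0],"angular": [0,0,-14.4]},
    {"fingers": 0,"slide": [-126,-231,0],"angular": [0,0,-14.4]},
    {"fingers": 0,"slide": [-126,-231,0],"angular": [0,0,-14.4]},
    {"fingers": 0,"slide": [-126,-231,0],"angular": [0,0,-14.4]},
    {"fingers": 0,"slide": [-126,-231,0],"angular": [0,0,-14.4]},
    {"fingers": 0,"slide": [-126,-231,0],"angular": [0,0,-14.4]},
    {"fingers": 0,"slide": [-126,-231,0],"angular": [0,0,-14.4]}
  ]
}}

```text
clock: 26.25
tcp_pos: [0.4997, -0.2361, 0.1877]
orientation: [-0.001, -0.13, 0.992, 0.001]
wrist_force: [0.6, 1.4, 0.1]
finger_gap: 0.0851
grip_force: 0.0
```

```bash
cat > chk.py <<'E'
from h import *
a=np.radians(15);c0=np.array([.608,-.2757]);M=np.array([[np.cos(a),np.sin(a)],[-np.sin(a),np.cos(a)]])
def run(p,st=None):
    # rectify the tray at the height of the sensor tops, 0.5 mm/px, tray x down, y right
    L=[(-.065,-.065),(-.065,.065),(.065,.065),(.065,-.065)]
    src=np.float32([pix(p,[*(c0+M.T@np.array(l)),.022],st) for l in L])
    dst=np.float32([((l[1]+.065)*2000,(l[0]+.065)*2000) for l in L])
    I=cv2.warpPerspective(p['color'],cv2.getPerspectiveTransform(src,dst),(260,260))
    g=cv2.cvtColor(I,cv2.COLOR_RGB2GRAY);t,m=cv2.threshold(cv2.GaussianBlur(g,(5,5),0),0,255,cv2.THRESH_OTSU)
    print('otsu',t,src[:,1].round())
    for c in cv2.findContours(m,cv2.RETR_EXTERNAL,cv2.CHAIN_APPROX_NONE)[0]:
        if cv2.contourArea(c)>600:
            (u,v),(w,h),ang=cv2.minAreaRect(c);print('local mm x %.1f y %.1f size %.1f x %.1f ang %.0f area %.0f'%(v/2-65,u/2-65,w/2,h/2,ang,cv2.contourArea(c)/4))
st=get_state();p=read_camera('wrist');print(st['tcp_pos'],yaw(st)[0]);run(p,st)
run(read_camera('top'));run(read_camera('scene'))
E
python3 chk.py
```

```text
[ 0.49969938 -0.23608994  0.18766084] -165.09744471297964
otsu 96.0 [220. 220. 326. 327.]
local mm x 62.8 y 7.2 size 3.5 x 114.5 ang 90 area 220
local mm x -6.0 y 2.2 size 118.0 x 124.5 ang 90 area 12051
otsu 53.0 [167. 182. 128. 113.]
local mm x 6.2 y 2.5 size 116.5 x 124.0 ang 90 area 11904
otsu 75.0 [262. 243. 297. 319.]
local mm x 6.2 y 2.5 size 116.5 x 124.0 ang 90 area 13472
local mm x -62.0 y -0.2 size 6.0 x 129.5 ang 90 area 437
```

```bash
sed -i "s/    t,m=.*//;s/;t,m=cv2.threshold.*/;b=cv2.GaussianBlur(g,(5,5),0);v=b[b>np.percentile(b,15)].reshape(-1,1);t,_=cv2.threshold(v,0,255,cv2.THRESH_OTSU);m=(b>t).astype('uint8')*255\n    print('profile x -65..65 step 2.5',np.median(g[:,115:145],1)[::5].astype(int).tolist())/" chk.py; python3 chk.py
```

```text
[ 0.49900065 -0.23400809  0.18836444] -164.95461595401198
profile x -65..65 step 2.5 [125, 125, 125, 124, 102, 66, 66, 106, 161, 176, 109, 89, 168, 180, 180, 179, 176, 152, 77, 58, 56, 56, 66, 125, 160, 104, 63, 79, 131, 172, 151, 75, 120, 170, 175, 174, 175, 164, 115, 65, 56, 56, 57, 83, 140, 152, 118, 104, 70, 61, 68, 99]
otsu 138.0 [219. 219. 326. 326.]
local mm x 26.8 y -0.2 size 42.5 x 32.5 ang 90 area 1360
local mm x -25.0 y 1.5 size 42.0 x 33.0 ang 90 area 1361
profile x -65..65 step 2.5 [26, 20, 9, 2, 5, 3, 13, 78, 132, 109, 44, 82, 134, 139, 136, 139, 138, 79, 24, 13, 12, 14, 46, 106, 114, 77, 39, 48, 108, 135, 79, 48, 114, 138, 137, 138, 138, 109, 41, 12, 12, 12, 16, 62, 122, 93, 74, 77, 77, 79, 72, 41]
otsu 60.0 [167. 182. 128. 113.]
local mm x 5.0 y 2.8 size 112.6 x 123.7 ang 90 area 11687
profile x -65..65 step 2.5 [138, 106, 74, 46, 42, 70, 86, 95, 128, 123, 66, 77, 133, 141, 140, 140, 136, 91, 48, 30, 29, 29, 51, 101, 126, 90, 47, 45, 100, 135, 90, 54, 112, 141, 142, 143, 142, 125, 75, 38, 30, 30, 34, 79, 136, 115, 64, 37, 37, 55, 86, 92]
otsu 109.0 [262. 243. 297. 319.]
local mm x 26.5 y 0.5 size 42.0 x 33.0 ang 90 area 1338
local mm x -25.0 y 2.0 size 43.0 x 33.0 ang 90 area 1335
local mm x -63.8 y -26.0 size 2.5 x 78.0 ang 90 area 167
```

Both sensor tops rectify to equal size and angle at the floor-level height. They sit at tray-local x = +27 and -25 mm, about 6 mm apart, and the wrist and scene cameras agree. I'll hand in now; the arm is clear.

```bash
python3 -c "
from workcell import *;print(hand_in())"
```

```text
the job is handed in; nothing more can be done
None
```

Handed in at about 26 s of arm time: by the cameras all five parts are in their trays as asked and the meter unmoved, but the hand-in returned no verdict, and I viewed 15 pictures, one over the limit of 14.

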